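# Run the wing nuts down on the book press

### The job

A sketchbook has just been put in the plywood book press and both wing nuts still stand loose on their studs. With a fingertip against their wings, push each nut round clockwise, stroke after stroke, until it stops finger-tight on its washer. Only push the wings, do not pinch or force them; leave the press standing where it is and do not disturb the glue bottle, tub, small bottle and brush around it, then take your hand away.

Things in the scene. Friction and masses are not known exactly. Their poses are not given: they have to be found in the camera images.
- press: Book press, loose on the counter, 2 kg: two plywood boards 180 (its x) by 300 (its y) by 18 mm on rubber feet, a grey sketchbook between. Top face of the upper board 66 mm above the counter. Two upright 10 mm steel studs on its long centre line, 125 mm left (+y) and right (-y) of the middle, end 86 mm above the counter. Origin: centre of the underside, z up.
- nut_left_top (a point): Steel wing nut on the left (+y) stud. Point on the stud's axis, level with the tops of the wings (98 mm above the counter when home, 1.5 mm more per turn loose). Turns with the nut: x axis along the wings, z up. Hub 21 mm wide, 12 mm high; two opposite upright wings, each a round ear 18 mm in diameter, 5 mm thick, centred 22 mm from the axis and 9 mm below this point; 62 mm over the wing ends.
- nut_right_top (a point): The same point of the like wing nut on the right (-y) stud; x axis along its wings, z up. On both nuts the stud ends at least 12 mm below the tops of the wings, so a fingertip can pass over it.
- nut_left (a joint): Turn of the left wing nut, rad: how far it is loose, 3.5 to 6.5 at the start; 0 = home, tight on its washer, where it stops hard. Falls as the nut is pushed clockwise seen from above (right-hand thread, 1.5 mm down per turn). Turns easily (about 0.03 N m, 1 to 2 N at the ear) and stays where it is left.
- nut_right (a joint): Turn of the right wing nut, likewise.
- glue: White glue bottle with a black spout, 60 mm in diameter, 148 mm tall, standing loose beyond the left end of the press. Origin: centre of its foot.
- tub: White tub with a lid, 90 mm in diameter, 85 mm tall, standing loose behind the press (away from the robot). Origin: centre of its foot.
- medium: Small amber bottle with a black cap, 44 mm in diameter, 100 mm tall, standing loose beyond the right end of the press. Origin: centre of its foot.
- brush: Paste brush 200 mm long, lying loose on the counter between the robot and the press. Origin: near its middle.
There are look-alikes about, which are no part of the job. What is shaped like the glue but red or turquoise is not meant.

How it is judged:
By the outcome, as a careful person would: the job done as asked, in the order asked, and still so for the second after the job is handed in, with the robot touching nothing.
It also fails if it takes over 72 s, if anything falls off the work surface, if the arm or the gripper's body presses on something with over 40 N, if the wrist force passes 120 N, or if a joint passes its speed limit or range.

### The arm

A 7-joint arm with a two-finger parallel gripper is mounted at the origin on the work surface. World frame = base frame: x ahead of the robot, y to its left, z up, the work surface at z = 0. Lengths are in m, angles in degrees, forces in N, time in s.
With the tool pointing down it reaches from about 0.4 to 0.875 m from the base axis. Payload 6.5 kg.
Tool frame: the origin (TCP) lies on the centre line of the jaws, within the pads' length; the fingertips stand 11 mm ahead of it and the grasp point (between the pads) lies 8 mm behind it (r.finger_overhang is the distance from the TCP to the fingertips, in m); z points along the fingers, y is the line along which they close (so a half turn about z gives the same grasp; the last joint's range is limited). The gripper opens to 85 mm and grips with 20 to 120 N. Pads are 22 mm wide; open, the fingers measure 114 mm over their backs; the gripper's body (76 mm by 85 mm) begins 54 mm behind the grasp point. The pads swing forward as they close: fully open they stand 13 mm farther back than shut.
Start: joints at [63.243, 30.733, -0.252, 88.115, 0.149, 61.152, -4.079], TCP at [0.254, -0.598, 0.242] pointing down, gripper open.
Joint ranges: [-154.64, 154.64], [-21.42, 123.67], [-72.66, 72.17], [13.99, 137.28], [-74.86, 254.86], [10.95, 109.41], [-158.01, 158.01]. Speed limits (degrees/s): [136.94, 136.94, 180, 180, 180, 180, 180].

### API

Orientations are given as a 3x3 rotation matrix whose columns are the frame's x, y, z axes.
In Python, from plant import r, vision gives the robot as it stands.
- The arm moves only by the shell command python3 -m crank 'ROWS'. ROWS is JSON, a list of rows, each a list of 7 numbers: the turn, a rotation vector about the tool's x, y, z in rad, then the shift along the tool's x, y, z in mm, then the closure in counts, from 0 (fully open) to 255 (shut). A call has 1 to 10 rows; each row is the pose to reach, as a shift and turn from the pose commanded when the call began, along the tool's axes at that moment; what a row does not reach only later rows make up. A row lasts 1/8 s, in which the tool goes at most 62.5 mm and 10.7 degrees, less where a joint would pass 70% of its speed; a pose out of reach is approached as far as the arm can. A call with a gripper value outside its range is refused whole. The fingers move at their own pace and stop on an object; the grip force is fixed at half the most. Time passes only in rows, so rows that repeat a pose let the fingers close. It gives the time, the measured TCP pose, the force, the opening and the grip force at its end, in the units of the state.
- r.read_state(): the state, without advancing time (a new reading comes with each control period).
- vision.camera(name): name is "scene" or "side" or "wrist"; returns the picture (420x560x3 uint8, red, green, blue); there is no depth.
- vision.camera_params(name): a dict with "vfov" (degrees; the focal length in pixels is half the picture's height over the tangent of half this angle, whatever the lens; pixels are square), "cx", "cy" (the principal point, pixels), "world_from_camera" (4x4, takes a point from camera to world coordinates); the wrist camera has in their place "T_tool_cam" (4x4, takes a point from camera to tool coordinates, whose origin is the TCP and whose axes are the flange's). Camera axes: x right, y down, z forward; pixel columns grow to the right and rows downward; lengths in m; the calibration is good to about 2 mm. A picture is of the moment at which its call begins: read the wrist's pose just before it. camera_params takes no time and is no camera call.
- r.job_done(): hands the job in; it is judged then, once.
The state is a dict: "time_s": time; "joint_positions": joint angles; "qd": joint speeds; "effort": joint torques, N m; "ee_pos": TCP position; "orientation": TCP orientation; "ft_force": force on the tool from outside, world axes, zero at the start; "moment": the same for the moment, N m; "gripper_width": finger opening in m; "grasp_force": force on a finger pad.
Only numpy, scipy, OpenCV 4.12 (cv2) and the standard library are available. Lean on these libraries where they do the work, as an engineer would, in place of code of your own. Each camera call takes 0.05 s, during which the arm holds its last target. There are 200 camera calls.

## Working session

There is one attempt and no reset: what is moved stays moved. The work goes in short steps, Python scripts to look and compute and a shell command to move; the robot and the scene stay as the last step left them, time stands still between calls to the robot, and variables do not carry over. Pictures are saved under pics/ and viewed, at most 10 in all, crops included, and the job is handed in when it is done.

```bash
mkdir -p pics; ls; python3 - <<'E'
from plant import r, vision
import cv2,numpy as np
np.set_printoptions(precision=4,suppress=True)
s=r.read_state();print(s['time_s'],s['ee_pos'],np.array(s['orientation']),s['gripper_width'],r.finger_overhang)
for n in ("scene","side"):
    cv2.imwrite(f"pics/{n}0.png",vision.camera(n)[:,:,::-1]);print(n,vision.camera_params(n))
print(vision.camera_params("wrist"))
E
```

```text
pics
0.0 [ 0.2534 -0.5979  0.2414] [[ 0.9207  0.3903 -0.0008]
 [ 0.3903 -0.9207  0.0016]
 [-0.0001 -0.0018 -1.    ]] 0.08539466683973006 0.011
scene {'vfov': 44.18602371238318, 'cx': 286.1041062352914, 'cy': 210.18055205588084, 'world_from_camera': array([[-0.8783,  0.3464, -0.3294,  0.9785],
       [ 0.4779,  0.6543, -0.5861,  0.8603],
       [ 0.0125, -0.6722, -0.7402,  1.0944],
       [ 0.    ,  0.    ,  0.    ,  1.    ]])}
side {'vfov': 48.14436522362525, 'cx': 281.75371554744834, 'cy': 223.0102306597815, 'world_from_camera': array([[-0.9537, -0.1653,  0.2512,  0.2566],
       [-0.3002,  0.5716, -0.7636,  0.9142],
       [-0.0174, -0.8037, -0.5948,  0.732 ],
       [ 0.    ,  0.    ,  0.    ,  1.    ]])}
{'vfov': 61.43663753174767, 'cx': 284.3150934424396, 'cy': 211.22408399247112, 'T_tool_cam': array([[ 0.0011, -0.9515, -0.3077,  0.0776],
       [ 1.    ,  0.001 ,  0.0005,  0.001 ],
       [-0.0002, -0.3077,  0.9515, -0.131 ],
       [ 0.    ,  0.    ,  0.    ,  1.    ]])}
```

View pics/scene0.png

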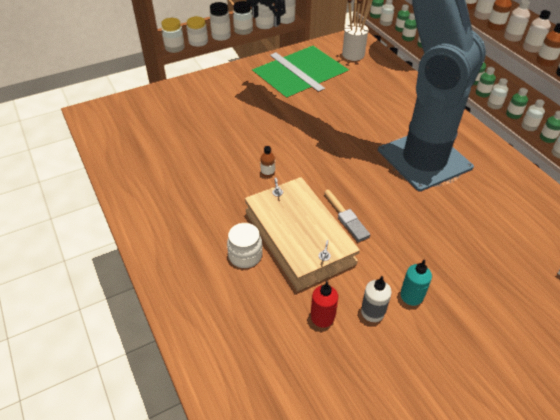

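View pics/side0.png

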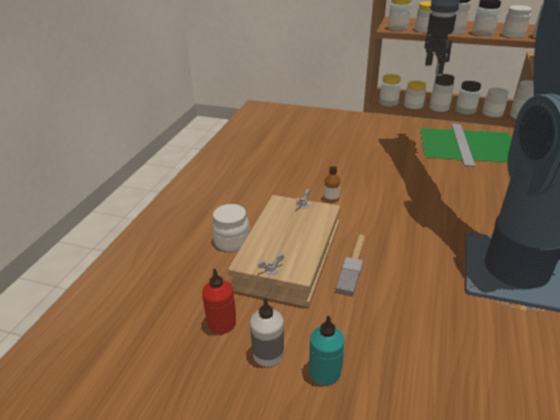

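The scene picture shows the press with its nuts near (278,190) and (325,252). The side picture shows them near (303,201) and (271,266). Next I'll zoom in on all four.

```bash
cat > h.py <<'E'
import numpy as np,cv2
from plant import r,vision
np.set_printoptions(precision=4,suppress=True)
def bp(n,u,v,z,p=None,T=None):
    p=p or vision.camera_params(n); f=210/np.tan(np.radians(p['vfov']/2))
    T=p['world_from_camera'] if T is None else T
    d=T[:3,:3]@np.array([(u-p['cx'])/f,(v-p['cy'])/f,1]); o=T[:3,3]
    return o+d*(z-o[2])/d[2]
def proj(P,p,T):
    f=210/np.tan(np.radians(p['vfov']/2)); q=np.linalg.inv(T)@np.append(P,1)
    return p['cx']+f*q[0]/q[2],p['cy']+f*q[1]/q[2]
def wristT():
    s=r.read_state();T=np.eye(4);T[:3,:3]=s['orientation'];T[:3,3]=s['ee_pos']
    return T@vision.camera_params("wrist")['T_tool_cam']
E
python3 - <<'E'
from h import *
a=cv2.imread("pics/scene0.png");b=cv2.imread("pics/side0.png")
c=lambda im,u,v:cv2.resize(im[v-20:v+20,u-26:u+26],(400,300),interpolation=cv2.INTER_CUBIC)
cv2.imwrite("pics/m.png",np.vstack([np.hstack([c(a,278,190),c(a,325,252)]),np.hstack([c(b,303,201),c(b,271,266)])]))
for n,u,v in [("scene",278,190),("scene",325,252),("side",303,201),("side",271,266)]: print(n,bp(n,u,v,.09))
for n,u,v in [("scene",376,288),("side",267,315)]: print('glue top',bp(n,u,v,.13))
E
```

```text
scene [ 0.5155 -0.0104  0.09  ]
scene [0.5134 0.2309 0.09  ]
side [ 0.5049 -0.0108  0.09  ]
side [0.5045 0.2371 0.09  ]
glue top [0.4844 0.3952 0.13  ]
glue top [0.4559 0.3997 0.13  ]
```

View pics/m.png

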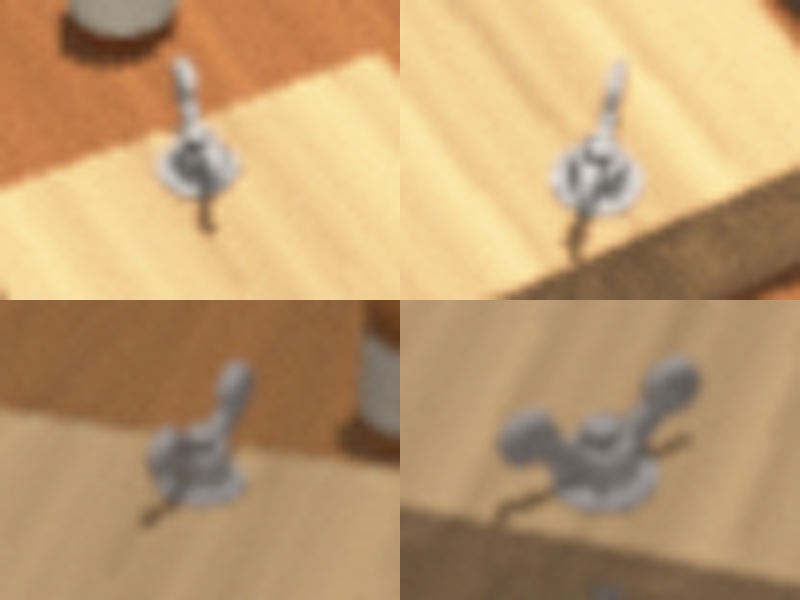

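The left-column crops (right nut) and right-column crops (left nut) show the wings running mostly along world y, slightly skewed. I'll move over the press for a close wrist view.

```bash
python3 -m crank '[[0,0,0,40,-40,-15,160],[0,0,0,80,-80,-30,160],[0,0,0,120,-120,-45,160],[0,0,0,160,-160,-60,160],[0,0,0,200,-200,-75,160],[0,0,0,240,-240,-90,160],[0,0,0,280,-280,-90,160],[0,0,0,320,-320,-90,160],[0,0,0,360,-360,-90,160],[0,0,0,400,-400,-90,160]]'; python3 -m crank '[[0,0,0,40,-40,0,160],[0,0,0,80,-80,0,160],[0,0,0,120,-118,0,160],[0,0,0,158,-154,0,160],[0,0,0,158,-154,0,160],[0,0,0,158,-154,0,160]]'
python3 - <<'E'
from h import *
T=wristT();s=r.read_state();print(s['joint_positions'],s['gripper_width'],s['ft_force'],s['moment'])
im=vision.camera("wrist")[:,:,::-1];cv2.imwrite("pics/w0.png",im);np.save("w0T.npy",T)
E
```

```text
time_s: 1.35
ee_pos: [0.466, -0.0725, 0.3322]
orientation: [[0.921, 0.39, -0.0], [0.39, -0.921, -0.0], [-0.0, 0.0, -1.0]]
ft_force: [0.4, -0.2, -0.9]
gripper_width: 0.0319
grasp_force: 0.0
time_s: 2.1
ee_pos: [0.5509, 0.1285, 0.3317]
orientation: [[0.921, 0.39, -0.001], [0.39, -0.921, -0.001], [-0.002, 0.0, -1.0]]
ft_force: [1.1, -1.1, 0.6]
gripper_width: 0.0316
grasp_force: 0.0
[  2.9686  19.8785 -26.6988  93.88     9.474   68.5746 -92.8926] 0.031601206800982724 [ 1.083  -1.0825  0.601 ] [-0.0187  0.0186  0.0209]
```

View pics/w0.png

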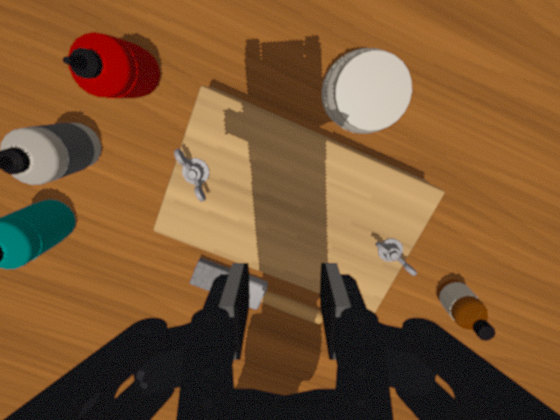

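Both nuts show clearly in the wrist view: left at about (194,173), right at about (391,249). The wings are visible; I'll zoom in to measure them.

```bash
python3 - <<'E'
from h import *
a=cv2.imread("pics/w0.png")
c=lambda u,v:cv2.resize(a[v-40:v+40,u-40:u+40],(400,400),interpolation=cv2.INTER_CUBIC)
cv2.imwrite("pics/w0z.png",np.hstack([c(194,173),c(394,253)]))
E
```

```text
(no output)
```

View pics/w0z.png

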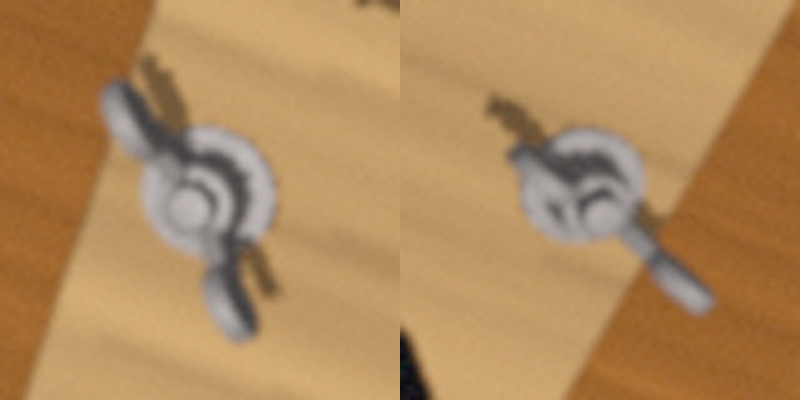

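```bash
python3 - <<'E'
from h import *
T=np.load("w0T.npy");p=vision.camera_params("wrist")
for n,st,wa,e1,e2 in [("L",(192,174),(196,171),(179,156.6),(200.4,193.6)),("R",(394.6,254.6),(390.6,250),(380,246),(411.6,269.4))]:
    f=lambda q,z:bp("wrist",*q,z,p,T)[:2]
    a,b=f(e1,.091),f(e2,.091);d=a-b
    print(n,"stud",f(st,.086),"washer",f(wa,.068),"ears",a,b,(a+b)/2,np.linalg.norm(d),np.degrees(np.arctan2(d[1],d[0])))
for q in [(203,87),(443,194),(155,231)]: print(f(q,.066))
for n,q in [("scene",(324,256)),("side",(269,270))]: pass
print("glue top",f((10,160),.148),"red",f((86,63),.148),"med",f((484,330),.1),"tub",f((372,85),.085))
E
```

```text
L stud [0.5102 0.2185] washer [0.5099 0.2184] ears [0.5241 0.2362] [0.4946 0.2025] [0.5094 0.2193] 0.044794274649367714 48.913277062655894
R stud [ 0.5116 -0.0294] washer [ 0.5098 -0.0309] ears [ 0.516  -0.0064] [ 0.5041 -0.0543] [ 0.5101 -0.0303] 0.04935203183874529 76.01050602508396
[0.5979 0.2407]
[ 0.5957 -0.0541]
[0.4206 0.2406]
glue top [0.4773 0.3622] red [0.5831 0.3183] med [ 0.4697 -0.1701] tub [0.6674 0.0808]
```

```bash
cat > st.py <<'E'
from h import *
import sys
s=r.read_state();R=np.array(s['orientation']);t=np.array(eval(sys.argv[1])) if len(sys.argv)>1 else None
print("j",np.round(s['joint_positions'],1),"yaw",round(np.degrees(np.arctan2(R[1,0],R[0,0])),2),"Mz",np.round(s['moment'],3),"F",np.round(s['ft_force'],2))
if t is not None: print("tool mm to target",1000*R.T@(t-s['ee_pos']))
E
python3 -m crank '[[0,0,-0.18,0,-10,10,160],[0,0,-0.36,0,-20,20,160],[0,0,-0.54,0,-30,30,160],[0,0,-0.72,0,-40,40,160],[0,0,-0.9,-1,-50,50,160],[0,0,-1.08,-1,-60,60,160],[0,0,-1.26,-2,-70,70,160],[0,0,-1.44,-2,-80,80,160],[0,0,-1.62,-3,-90,90,160],[0,0,-1.8,-3,-99,100,160]]' >/dev/null
python3 -m crank '[[0,0,-0.18,0,0,0,160],[0,0,-0.36,0,0,0,160],[0,0,-0.54,0,0,0,160],[0,0,-0.72,0,0,0,160],[0,0,-0.9,0,0,0,160],[0,0,-1.08,0,0,0,160],[0,0,-1.26,0,0,0,160],[0,0,-1.44,0,0,0,160],[0,0,-1.62,0,0,0,160],[0,0,-1.8,0,0,0,160]]'
python3 -m crank '[[0,0,0,0,0,0,160],[0,0,0,0,0,0,160]]'
python3 st.py '[.510,.2187,.091]'
```

```text
time_s: 4.65
ee_pos: [0.5102, 0.2171, 0.2319]
orientation: [[-0.65, -0.76, 0.0], [-0.76, 0.65, -0.002], [0.002, -0.001, -1.0]]
ft_force: [-0.5, -0.6, 0.1]
gripper_width: 0.032
grasp_force: 0.0
time_s: 4.9
ee_pos: [0.51, 0.2183, 0.2322]
orientation: [[-0.657, -0.754, 0.0], [-0.754, 0.657, -0.001], [0.001, -0.001, -1.0]]
ft_force: [0.0, -0.6, 0.7]
gripper_width: 0.0317
grasp_force: 0.0
j [ 19.6  40.1 -68.8 100.7  40.3  68.2  77.9] yaw -131.04 Mz [-0.019 -0.028  0.017] F [ 0.03 -0.56  0.73]
tool mm to target [ -0.4117   0.3697 141.1723]
```

```bash
python3 -m crank '[[0,0,0,0,0,40,160],[0,0,0,0,0,80,160],[0,0,0,0,0,110,160],[0,0,0,0,0,125,160],[0,0,0,0,0,135,160],[0,0,0,0,0,141,160],[0,0,0,0,0,141,160]]'
python3 st.py '[.510,.2187,.091]'
python3 - <<'E'
from h import *
T=wristT();a=vision.camera("wrist")[:,:,::-1];b=vision.camera("side")[:,:,::-1]
cv2.imwrite("pics/d1.png",np.hstack([cv2.resize(a[130:430,140:420],(400,429)),cv2.resize(b[200:310,210:313],(400,429),interpolation=cv2.INTER_CUBIC)]))
E
```

```text
time_s: 5.78
ee_pos: [0.51, 0.2194, 0.0916]
orientation: [[-0.653, -0.757, 0.0], [-0.757, 0.653, 0.0], [-0.0, -0.0, -1.0]]
ft_force: [-0.9, 0.2, -0.9]
gripper_width: 0.0317
grasp_force: 0.0
j [ 13.6  49.4 -59.1 106.1  51.6  56.3  70.4] yaw -130.79 Mz [0.035 0.002 0.007] F [-0.94  0.16 -0.91]
tool mm to target [ 0.5488 -0.4405  0.5771]
```

View pics/d1.png

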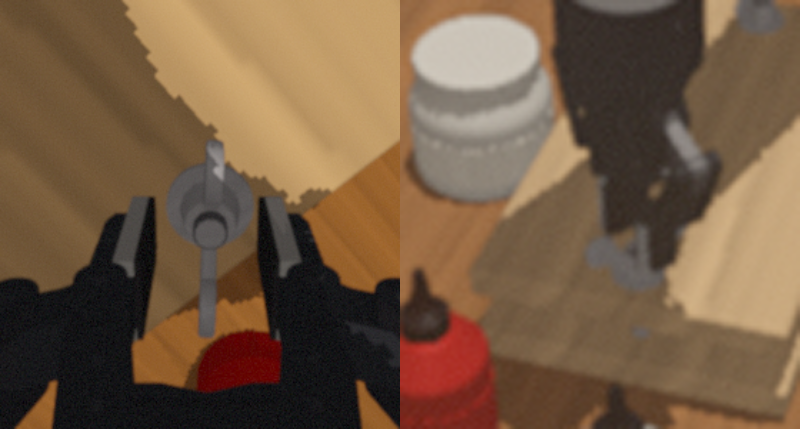

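The fingers straddle the nut with the wings (upright in the view, near (210,230)) between them. Starting the clockwise stroke.

```bash
python3 -m crank '[[0,0,0.18,0,0,0,160],[0,0,0.36,0,0,0,160],[0,0,0.54,0,0,0,160],[0,0,0.72,0,0,0,160],[0,0,0.9,0,0,0,160],[0,0,1.08,0,0,0,160],[0,0,1.26,0,0,0,160],[0,0,1.44,0,0,0,160],[0,0,1.62,0,0,0,160],[0,0,1.8,0,0,0,160]]'
python3 st.py '[.510,.2187,.091]'
python3 - <<'E'
from h import *
a=vision.camera("wrist")[:,:,::-1]
cv2.imwrite("pics/d2.png",cv2.resize(a[130:430,140:420],(400,429)))
E
```

```text
time_s: 7.12
ee_pos: [0.5095, 0.2205, 0.0919]
orientation: [[-0.585, 0.811, 0.0], [0.811, 0.585, 0.002], [0.001, 0.001, -1.0]]
ft_force: [-1.4, 2.0, 0.1]
gripper_width: 0.0319
grasp_force: 0.8
j [  0.5  39.6 -38.3 106.8  33.6  45.4 -20. ] yaw 125.81 Mz [0.35  0.222 0.013] F [-1.37  1.97  0.07]
tool mm to target [-1.7909 -0.6458  0.9087]
```

View pics/d2.png

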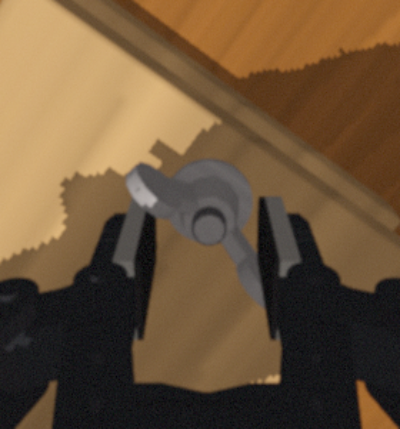

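The wings now rest against the pad edges and turn with the fingers, with forces around 2 N. Continuing.

```bash
python3 -m crank '[[0,0,0.18,0,0,0,160],[0,0,0.36,0,0,0,160],[0,0,0.54,0,0,0,160],[0,0,0.72,0,0,0,160],[0,0,0.9,0,0,0,160],[0,0,1.08,0,0,0,160],[0,0,1.26,0,0,0,160],[0,0,1.44,0,0,0,160],[0,0,1.62,0,0,0,160],[0,0,1.62,0,0,0,160]]'
python3 st.py '[.510,.2187,.091]'
```

```text
time_s: 8.43
ee_pos: [0.5099, 0.2198, 0.0917]
orientation: [[0.834, 0.552, 0.001], [0.552, -0.834, 0.0], [0.001, 0.0, -1.0]]
ft_force: [1.0, -0.6, 0.6]
gripper_width: 0.0316
grasp_force: 0.0
j [-15.8  34.7 -16.  107.7  14.3  39.5 -96.6] yaw 33.53 Mz [-0.016 -0.039  0.01 ] F [ 1.02 -0.65  0.62]
tool mm to target [-0.5038  0.951   0.6804]
```

```bash
python3 -m crank '[[0,0,0.17,0,0,0,160],[0,0,0.34,0,0,0,160],[0,0,0.51,0,0,0,160],[0,0,0.68,0,0,0,160],[0,0,0.85,0,0,0,160]]'; python3 st.py
python3 - <<'E'
from h import *
a=vision.camera("wrist")[:,:,::-1]
cv2.imwrite("pics/d3.png",cv2.resize(a[130:430,140:420],(400,429)))
E
```

```text
time_s: 9.05
ee_pos: [0.5092, 0.2199, 0.0913]
orientation: [[0.964, -0.265, -0.001], [-0.265, -0.964, 0.001], [-0.001, -0.0, -1.0]]
ft_force: [-0.4, 1.4, 0.7]
gripper_width: 0.0319
grasp_force: 0.9
j [ -25.2   33.7   -3.7  108.3    3.2   38.1 -136.1] yaw -15.35 Mz [ 0.261  0.291 -0.001] F [-0.36  1.44  0.65]
```

View pics/d3.png

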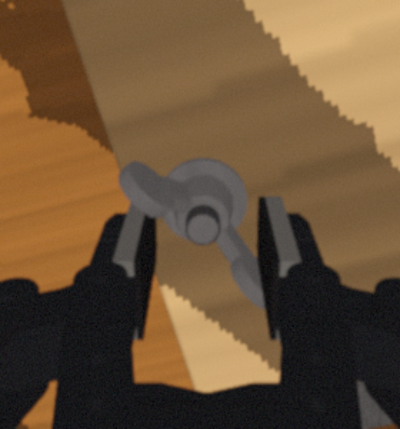

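```bash
python3 -m crank '[[0,0,-0.12,0,0,0,160],[0,0,-0.12,0,0,-20,160],[0,0,-0.12,0,0,-40,160],[0,0,-0.3,0,0,-40,160],[0,0,-0.48,0,0,-40,160],[0,0,-0.66,0,0,-40,160],[0,0,-0.84,0,0,-40,160],[0,0,-1.02,0,0,-40,160],[0,0,-1.2,0,0,-40,160],[0,0,-1.38,0,0,-40,160]]' >/dev/null
python3 -m crank '[[0,0,-0.18,0,0,0,160],[0,0,-0.36,0,0,0,160],[0,0,-0.54,0,0,0,160],[0,0,-0.72,0,0,0,160],[0,0,-0.9,0,0,0,160],[0,0,-1.08,0,0,0,160],[0,0,-1.26,0,0,0,160],[0,0,-1.44,0,0,0,160],[0,0,-1.62,0,0,0,160],[0,0,-1.8,0,0,0,160]]' >/dev/null
python3 -m crank '[[0,0,-0.1,0,0,0,160],[0,0,-0.1,0,0,0,160]]'; python3 st.py '[.510,.2187,.091]'
```

```text
time_s: 11.85
ee_pos: [0.5102, 0.2189, 0.1314]
orientation: [[-0.992, 0.127, 0.0], [0.127, 0.992, 0.0], [-0.0, 0.0, -1.0]]
ft_force: [0.4, 0.1, -0.5]
gripper_width: 0.0317
grasp_force: 0.0
j [  7.9  39.6 -49.  105.5  37.3  52.5  24.1] yaw 172.7 Mz [ 0.036 -0.034 -0.003] F [ 0.41  0.1  -0.54]
tool mm to target [ 0.1774 -0.2479 40.4122]
```

```bash
cat > g.py <<'E'
# guard: prints state; exit 1 if the nut resists
from h import *
import sys
s=r.read_state();R=np.array(s['orientation']);m=s['moment'];f=s['ft_force']
print(round(s['time_s'],2),"yaw",round(np.degrees(np.arctan2(R[1,0],R[0,0])),1),"M",np.round(m,3),"F",np.round(f,1),"g",round(s['grasp_force'],1))
sys.exit(abs(m[2])>0.12 or np.linalg.norm(f)>6)
E
python3 -m crank '[[0,0,0,0,0,20,160],[0,0,0,0,0,40,160],[0,0,0.06,0,0,40,160],[0,0,0.12,0,0,40,160],[0,0,0.12,0,0,40,160]]' >/dev/null; python3 g.py &&
python3 -m crank '[[0,0,0.06,0,0,0,160],[0,0,0.06,0,0,0,160]]' >/dev/null; python3 g.py &&
python3 -m crank '[[0,0,0.06,0,0,0,160],[0,0,0.06,0,0,0,160]]' >/dev/null; python3 g.py &&
python3 -m crank '[[0,0,0.06,0,0,0,160],[0,0,0.06,0,0,0,160]]' >/dev/null; python3 g.py &&
python3 -m crank '[[0,0,0.06,0,0,0,160],[0,0,0.06,0,0,0,160]]' >/dev/null; python3 g.py &&
python3 -m crank '[[0,0,0.06,0,0,0,160],[0,0,0.06,0,0,0,160]]' >/dev/null; python3 g.py
```

```text
12.47 yaw 165.7 M [0.112 0.133 0.069] F [-0.8  0.6 -0.2] g 0.5
12.47 yaw 165.7 M [0.112 0.133 0.069] F [-0.8  0.6 -0.2] g 0.5
12.47 yaw 165.7 M [0.112 0.133 0.069] F [-0.8  0.6 -0.2] g 0.5
12.47 yaw 165.7 M [0.112 0.133 0.069] F [-0.8  0.6 -0.2] g 0.5
12.47 yaw 165.7 M [0.112 0.133 0.069] F [-0.8  0.6 -0.2] g 0.5
12.47 yaw 165.7 M [0.112 0.133 0.069] F [-0.8  0.6 -0.2] g 0.5False
False
False
False
False
False
```

```bash
sed -i 's/sys.exit(\(.*\))$/sys.exit(int(\1))/' g.py; set -e
python3 -m crank '[[0,0,0.06,0,0,0,160],[0,0,0.06,0,0,0,160]]' >/dev/null; python3 g.py
python3 -m crank '[[0,0,0.06,0,0,0,160],[0,0,0.06,0,0,0,160]]' >/dev/null; python3 g.py
python3 -m crank '[[0,0,0.06,0,0,0,160],[0,0,0.06,0,0,0,160]]' >/dev/null; python3 g.py
python3 -m crank '[[0,0,0.06,0,0,0,160],[0,0,0.06,0,0,0,160]]' >/dev/null; python3 g.py
python3 -m crank '[[0,0,0.06,0,0,0,160],[0,0,0.06,0,0,0,160]]' >/dev/null; python3 g.py
python3 -m crank '[[0,0,0.06,0,0,0,160],[0,0,0.06,0,0,0,160]]' >/dev/null; python3 g.py
```

```text
12.72 yaw 162.3 M [0.199 0.26  0.005] F [-0.7  0.5 -1.2] g 0.8
12.97 yaw 158.9 M [0.235 0.248 0.067] F [-1.8  1.4 -0.5] g 0.8
13.22 yaw 155.5 M [0.223 0.324 0.093] F [-0.8  1.7  0.1] g 0.8
13.47 yaw 152.0 M [0.264 0.256 0.051] F [-1.5  1.1 -0.3] g 0.7
13.72 yaw 148.6 M [0.227 0.293 0.065] F [-0.3  0.8 -0.1] g 0.7
13.97 yaw 145.2 M [0.276 0.253 0.048] F [-1.2  0.5 -1.2] g 0.7
```

```bash
sed -i 's/>0.12/>0.16/; s/>6)/>6 or s["grasp_force"]>2)/' g.py; set -e
python3 -m crank '[[0,0,0.06,0,0,0,160],[0,0,0.06,0,0,0,160]]' >/dev/null; python3 g.py
python3 -m crank '[[0,0,0.06,0,0,0,160],[0,0,0.06,0,0,0,160]]' >/dev/null; python3 g.py
python3 -m crank '[[0,0,0.06,0,0,0,160],[0,0,0.06,0,0,0,160]]' >/dev/null; python3 g.py
python3 -m crank '[[0,0,0.06,0,0,0,160],[0,0,0.06,0,0,0,160]]' >/dev/null; python3 g.py
python3 -m crank '[[0,0,0.06,0,0,0,160],[0,0,0.06,0,0,0,160]]' >/dev/null; python3 g.py
python3 -m crank '[[0,0,0.06,0,0,0,160],[0,0,0.06,0,0,0,160]]' >/dev/null; python3 g.py
python3 -m crank '[[0,0,0.06,0,0,0,160],[0,0,0.06,0,0,0,160]]' >/dev/null; python3 g.py
python3 -m crank '[[0,0,0.06,0,0,0,160],[0,0,0.06,0,0,0,160]]' >/dev/null; python3 g.py
python3 -m crank '[[0,0,0.06,0,0,0,160],[0,0,0.06,0,0,0,160]]' >/dev/null; python3 g.py
python3 -m crank '[[0,0,0.06,0,0,0,160],[0,0,0.06,0,0,0,160]]' >/dev/null; python3 g.py
python3 -m crank '[[0,0,0.06,0,0,0,160],[0,0,0.06,0,0,0,160]]' >/dev/null; python3 g.py
python3 -m crank '[[0,0,0.06,0,0,0,160],[0,0,0.06,0,0,0,160]]' >/dev/null; python3 g.py
python3 -m crank '[[0,0,0.06,0,0,0,160],[0,0,0.06,0,0,0,160]]' >/dev/null; python3 g.py
python3 -m crank '[[0,0,0.06,0,0,0,160],[0,0,0.06,0,0,0,160]]' >/dev/null; python3 g.py
python3 -m crank '[[0,0,0.06,0,0,0,160],[0,0,0.06,0,0,0,160]]' >/dev/null; python3 g.py
```

```text
14.22 yaw 141.7 M [0.295 0.18  0.001] F [-0.8  1.3 -0.6] g 0.7
14.47 yaw 138.3 M [0.289 0.258 0.011] F [-2.2  0.7 -0.1] g 0.7
14.72 yaw 134.9 M [0.507 0.264 0.028] F [-0.8  2.3 -0.5] g 1.3
14.97 yaw 131.5 M [1.043 0.348 0.174] F [-1.9  4.2 -1.8] g 2.6
```

```bash

python3 -m crank '[[0,0,0,0,0,0,160]]' >/dev/null; python3 g.py
python3 -m crank '[[0,0,0.04,0,0,0,160],[0,0,0.04,0,0,0,160]]' >/dev/null; python3 g.py
python3 st.py '[.510,.2187,.091]'
```

```text
15.1 yaw 131.5 M [1.102 0.321 0.095] F [-2.4  4.3 -1.6] g 2.6
15.35 yaw 129.2 M [1.152 0.294 0.443] F [-1.8  5.4 -2. ] g 9.8
j [ -0.7  39.1 -36.6 106.8  32.2  44.7 -15.5] yaw 129.22 Mz [1.152 0.294 0.443] F [-1.76  5.35 -2.  ]
tool mm to target [-1.8028 -0.9817  0.4299]
```

Moment rose from about 0.05 to 0.44 N·m, a hard stop about 4 rad from the start, so the left nut is home. Backing off, lifting and crossing to the right nut.

```bash

python3 -m crank '[[0,0,-0.1,0,0,0,160],[0,0,-0.15,0,0,-20,160],[0,0,-0.15,0,0,-50,160],[0,0,-0.33,-40,-30,-50,160],[0,0,-0.51,-80,-65,-50,160],[0,0,-0.69,-120,-98,-50,160],[0,0,-0.87,-160,-130,-50,160],[0,0,-1.05,-193,-157,-50,160],[0,0,-1.23,-193,-157,-50,160],[0,0,-1.41,-193,-157,-50,160]]' >/dev/null
python3 -m crank '[[0,0,-0.18,0,0,0,160],[0,0,-0.35,0,0,0,160],[0,0,-0.35,0,0,0,160],[0,0,-0.35,0,0,0,160]]' >/dev/null
python3 st.py '[.5103,-.030,.091]'
python3 - <<'E'
from h import *
T=wristT();np.save("w1T.npy",T);a=vision.camera("wrist")[:,:,::-1];b=vision.camera("side")[:,:,::-1]
cv2.imwrite("pics/w1.png",a);cv2.imwrite("pics/s1.png",b)
cv2.imwrite("pics/e1.png",np.hstack([cv2.resize(a[60:420,130:430],(400,480)),cv2.resize(b[180:300,220:320],(400,480),interpolation=cv2.INTER_CUBIC)]))
E
```

```text
j [ 44.4  41.5 -62.5 111.3  45.1  56.2  99.7] yaw -130.36 Mz [ 0.03   0.02  -0.035] F [-0.09  1.14 -0.7 ]
tool mm to target [-0.8718 -0.7974 50.251 ]
```

View pics/e1.png

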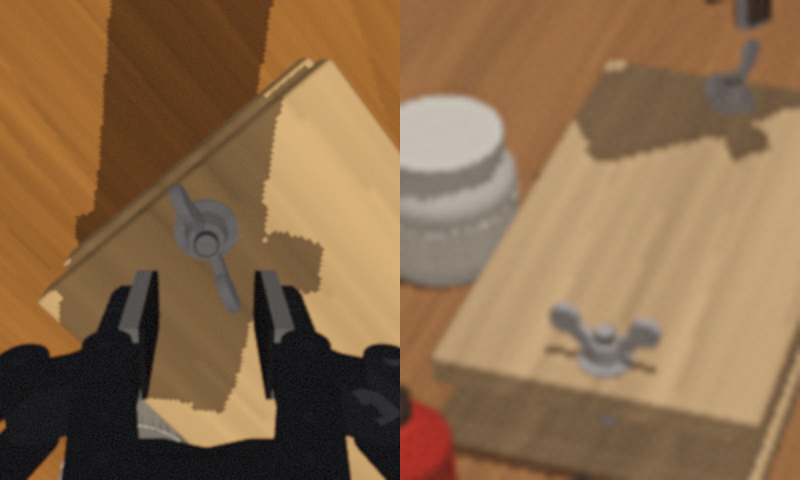

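The right wrist view shows the stud at about (284.5,242), with the wings clear between the fingers. In the side view the left nut sits on its washer and the press looks unmoved.

```bash
python3 - <<'E'
from h import *
T=np.load("w1T.npy");p=vision.camera_params("wrist")
print(bp("w",284.5,242,.086,p,T)); 
c=lambda x,y:(130+.75*x,60+.75*y)
a=bp("w",*c(180,205),.091,p,T);b=bp("w",*c(231,290),.091,p,T);print((a+b)/2,np.degrees(np.arctan2(*(a-b)[1::-1])))
E
python3 -m crank '[[0,0,0,-1,-1,20,160],[0,0,0,-1,-1,40,160],[0,0,0,-1,-1,50,160],[0,0,0,-1,-1,50,160]]' >/dev/null; python3 g.py; python3 st.py '[.5103,-.030,.091]'
```

```text
[ 0.5081 -0.0316  0.086 ]
[ 0.5084 -0.031   0.091 ] -101.34231758497312
17.7 yaw -130.2 M [ 0.032 -0.056  0.12 ] F [-0.1  0.4 -0.3] g 0.0
j [ 41.3  45.5 -58.1 112.5  50.1  52.   96.2] yaw -130.17 Mz [ 0.032 -0.056  0.12 ] F [-0.05  0.38 -0.28]
tool mm to target [ 0.2962 -0.9525 -0.8154]
```

```bash
set -e; python3 -m crank '[[0,0,0.18,0,0,0,160],[0,0,0.36,0,0,0,160],[0,0,0.54,0,0,0,160],[0,0,0.72,0,0,0,160],[0,0,0.9,0,0,0,160],[0,0,1.08,0,0,0,160],[0,0,1.26,0,0,0,160],[0,0,1.44,0,0,0,160],[0,0,1.62,0,0,0,160],[0,0,1.8,0,0,0,160]]' >/dev/null; python3 g.py
python3 -m crank '[[0,0,0.18,0,0,0,160],[0,0,0.36,0,0,0,160],[0,0,0.54,0,0,0,160],[0,0,0.72,0,0,0,160],[0,0,0.9,0,0,0,160],[0,0,1.08,0,0,0,160],[0,0,1.26,0,0,0,160],[0,0,1.44,0,0,0,160],[0,0,1.62,0,0,0,160],[0,0,1.76,0,0,0,160]]' >/dev/null; python3 g.py; python3 st.py '[.5103,-.030,.091]'
```

```text
18.95 yaw 126.4 M [ 0.094  0.223 -0.009] F [-0.7  1.2 -1. ] g 0.9
20.2 yaw 25.6 M [-0.107  0.246  0.007] F [-0.8 -0.4 -0.9] g 0.8
j [  7.3  31.  -11.4 114.4  10.   35.6 -75.1] yaw 25.58 Mz [-0.107  0.246  0.007] F [-0.81 -0.37 -0.88]
tool mm to target [-0.2941  0.9143  0.4333]
```

```bash
set -e
python3 -m crank '[[0,0,0.06,0,0,0,160],[0,0,0.06,0,0,0,160]]' >/dev/null; python3 g.py
python3 -m crank '[[0,0,0.06,0,0,0,160],[0,0,0.06,0,0,0,160]]' >/dev/null; python3 g.py
python3 -m crank '[[0,0,0.06,0,0,0,160],[0,0,0.06,0,0,0,160]]' >/dev/null; python3 g.py
python3 -m crank '[[0,0,0.06,0,0,0,160],[0,0,0.06,0,0,0,160]]' >/dev/null; python3 g.py
python3 -m crank '[[0,0,0.06,0,0,0,160],[0,0,0.06,0,0,0,160]]' >/dev/null; python3 g.py
python3 -m crank '[[0,0,0.06,0,0,0,160],[0,0,0.06,0,0,0,160]]' >/dev/null; python3 g.py
python3 -m crank '[[0,0,0.06,0,0,0,160],[0,0,0.06,0,0,0,160]]' >/dev/null; python3 g.py
python3 -m crank '[[0,0,0.06,0,0,0,160],[0,0,0.06,0,0,0,160]]' >/dev/null; python3 g.py
python3 -m crank '[[0,0,0.06,0,0,0,160],[0,0,0.06,0,0,0,160]]' >/dev/null; python3 g.py
python3 -m crank '[[0,0,0.06,0,0,0,160],[0,0,0.06,0,0,0,160]]' >/dev/null; python3 g.py
python3 -m crank '[[0,0,0.06,0,0,0,160],[0,0,0.06,0,0,0,160]]' >/dev/null; python3 g.py
python3 -m crank '[[0,0,0.06,0,0,0,160],[0,0,0.06,0,0,0,160]]' >/dev/null; python3 g.py
python3 -m crank '[[0,0,0.06,0,0,0,160],[0,0,0.06,0,0,0,160]]' >/dev/null; python3 g.py
python3 -m crank '[[0,0,0.06,0,0,0,160],[0,0,0.06,0,0,0,160]]' >/dev/null; python3 g.py
python3 -m crank '[[0,0,0.06,0,0,0,160],[0,0,0.06,0,0,0,160]]' >/dev/null; python3 g.py
python3 -m crank '[[0,0,0.06,0,0,0,160],[0,0,0.06,0,0,0,160]]' >/dev/null; python3 g.py
python3 -m crank '[[0,0,0.06,0,0,0,160],[0,0,0.06,0,0,0,160]]' >/dev/null; python3 g.py
python3 -m crank '[[0,0,0.06,0,0,0,160],[0,0,0.06,0,0,0,160]]' >/dev/null; python3 g.py
python3 st.py '[.5103,-.030,.091]'
```

```text
20.45 yaw 22.5 M [-0.006  0.225  0.027] F [-1.4 -1.   0.5] g 0.5
20.7 yaw 19.1 M [0.001 0.301 0.068] F [-1.8  0.6  0.4] g 0.7
20.95 yaw 15.7 M [0.143 0.362 0.04 ] F [-2.   1.4  0.6] g 0.8
21.2 yaw 12.2 M [0.196 0.237 0.037] F [-1.2  1.   0.1] g 0.8
21.45 yaw 8.8 M [0.162 0.299 0.061] F [-1.9  0.4  0.7] g 0.7
21.7 yaw 5.4 M [ 0.208  0.233 -0.009] F [-1.8  1.2 -0.3] g 0.7
21.95 yaw 1.9 M [0.21  0.25  0.018] F [-1.1  0.6 -0.4] g 0.7
22.2 yaw -1.5 M [0.203 0.208 0.016] F [0.4 0.7 0.9] g 0.7
22.45 yaw -5.0 M [0.228 0.197 0.07 ] F [-1.4  1.2  0. ] g 0.7
22.7 yaw -8.4 M [0.238 0.213 0.015] F [-1.4  0.4 -0.5] g 0.7
22.95 yaw -11.8 M [0.239 0.208 0.049] F [-0.2  1.  -0.5] g 0.7
23.2 yaw -15.3 M [0.22  0.192 0.013] F [-0.8  1.1 -0.2] g 0.7
23.45 yaw -18.7 M [0.19  0.2   0.005] F [-1.4  0.9 -0.5] g 0.6
23.7 yaw -22.1 M [0.167 0.273 0.046] F [-1.8  1.5 -0.4] g 0.6
23.95 yaw -25.6 M [ 0.194  0.259 -0.004] F [-0.9  1.3 -0.5] g 0.6
24.2 yaw -29.0 M [0.193 0.315 0.067] F [-1.9  1.2 -1.4] g 0.6
24.45 yaw -32.5 M [0.192 0.22  0.018] F [-1.1  0.6 -0.7] g 0.6
24.7 yaw -35.9 M [0.178 0.256 0.044] F [-0.9  1.1  0.3] g 0.6
j [  -5.4   30.6    4.6  115.1   -4.1   34.5 -123.9] yaw -35.89 Mz [0.178 0.256 0.044] F [-0.94  1.07  0.34]
tool mm to target [0.1623 0.6508 0.2873]
```

```bash
python3 -m crank '[[0,0,-0.12,0,0,0,160],[0,0,-0.12,0,0,-20,160],[0,0,-0.12,0,0,-40,160],[0,0,-0.3,0,0,-40,160],[0,0,-0.48,0,0,-40,160],[0,0,-0.66,0,0,-40,160],[0,0,-0.84,0,0,-40,160],[0,0,-1.02,0,0,-40,160],[0,0,-1.2,0,0,-40,160],[0,0,-1.38,0,0,-40,160]]' >/dev/null
python3 -m crank '[[0,0,-0.18,0,0,0,160],[0,0,-0.36,0,0,0,160],[0,0,-0.54,0,0,0,160],[0,0,-0.72,0,0,0,160],[0,0,-0.9,0,0,0,160],[0,0,-1.08,0,0,0,160],[0,0,-1.26,0,0,0,160],[0,0,-1.44,0,0,0,160],[0,0,-1.62,0,0,0,160],[0,0,-1.8,0,0,0,160]]' >/dev/null
python3 -m crank '[[0,0,-0.12,0,0,0,160],[0,0,-0.12,0,0,0,160]]' >/dev/null; python3 st.py '[.5103,-.030,.091]'
```

```text
j [ 30.4  32.8 -41.2 112.   29.7  46.   35.5] yaw 153.02 Mz [-0.023  0.026 -0.004] F [-1.44  0.97 -0.45]
tool mm to target [ 0.6385 -0.3732 40.3834]
```

```bash
set -e
python3 -m crank '[[0,0,0,0,0,20,160],[0,0,0,0,0,40,160],[0,0,0.06,0,0,40,160],[0,0,0.12,0,0,40,160],[0,0,0.12,0,0,40,160]]' >/dev/null; python3 g.py
python3 -m crank '[[0,0,0.06,0,0,0,160],[0,0,0.06,0,0,0,160]]' >/dev/null; python3 g.py
python3 -m crank '[[0,0,0.06,0,0,0,160],[0,0,0.06,0,0,0,160]]' >/dev/null; python3 g.py
python3 -m crank '[[0,0,0.06,0,0,0,160],[0,0,0.06,0,0,0,160]]' >/dev/null; python3 g.py
python3 -m crank '[[0,0,0.06,0,0,0,160],[0,0,0.06,0,0,0,160]]' >/dev/null; python3 g.py
python3 -m crank '[[0,0,0.06,0,0,0,160],[0,0,0.06,0,0,0,160]]' >/dev/null; python3 g.py
python3 -m crank '[[0,0,0.06,0,0,0,160],[0,0,0.06,0,0,0,160]]' >/dev/null; python3 g.py
python3 -m crank '[[0,0,0.06,0,0,0,160],[0,0,0.06,0,0,0,160]]' >/dev/null; python3 g.py
python3 -m crank '[[0,0,0.06,0,0,0,160],[0,0,0.06,0,0,0,160]]' >/dev/null; python3 g.py
python3 -m crank '[[0,0,0.06,0,0,0,160],[0,0,0.06,0,0,0,160]]' >/dev/null; python3 g.py
python3 -m crank '[[0,0,0.06,0,0,0,160],[0,0,0.06,0,0,0,160]]' >/dev/null; python3 g.py
python3 -m crank '[[0,0,0.06,0,0,0,160],[0,0,0.06,0,0,0,160]]' >/dev/null; python3 g.py
python3 -m crank '[[0,0,0.06,0,0,0,160],[0,0,0.06,0,0,0,160]]' >/dev/null; python3 g.py
python3 -m crank '[[0,0,0.06,0,0,0,160],[0,0,0.06,0,0,0,160]]' >/dev/null; python3 g.py
python3 -m crank '[[0,0,0.06,0,0,0,160],[0,0,0.06,0,0,0,160]]' >/dev/null; python3 g.py
python3 -m crank '[[0,0,0.06,0,0,0,160],[0,0,0.06,0,0,0,160]]' >/dev/null; python3 g.py
python3 -m crank '[[0,0,0.06,0,0,0,160],[0,0,0.06,0,0,0,160]]' >/dev/null; python3 g.py
python3 -m crank '[[0,0,0.06,0,0,0,160],[0,0,0.06,0,0,0,160]]' >/dev/null; python3 g.py
python3 -m crank '[[0,0,0.06,0,0,0,160],[0,0,0.06,0,0,0,160]]' >/dev/null; python3 g.py
python3 -m crank '[[0,0,0.06,0,0,0,160],[0,0,0.06,0,0,0,160]]' >/dev/null; python3 g.py
python3 -m crank '[[0,0,0.06,0,0,0,160],[0,0,0.06,0,0,0,160]]' >/dev/null; python3 g.py
```

```text
28.07 yaw 146.2 M [ 0.01  -0.004  0.043] F [ 0.7 -0.8 -0.1] g 0.0
28.32 yaw 142.8 M [ 0.201  0.111 -0.034] F [-0.7  1.4  0. ] g 0.4
28.57 yaw 139.4 M [0.184 0.14  0.043] F [-0.7  0.6 -0.8] g 0.5
28.82 yaw 136.0 M [0.282 0.179 0.068] F [-0.3  1.1 -0.7] g 0.7
29.07 yaw 132.6 M [ 0.3    0.201 -0.01 ] F [-0.4  1.6 -0.5] g 0.7
29.32 yaw 129.2 M [0.353 0.185 0.391] F [-0.4  1.8 -1.2] g 9.9
```

Right nut stopped hard at the same wing heading as the left one: 0.39 N·m, about 4.5 rad. Backing off and withdrawing.

```bash
python3 -m crank '[[0,0,-0.1,0,0,0,160],[0,0,-0.15,0,0,-20,160],[0,0,-0.15,0,0,-60,160],[0,0,-0.15,0,0,-110,160],[0,0,-0.15,50,50,-160,160],[0,0,-0.15,90,-50,-200,160],[0,0,-0.15,90,-50,-200,160],[0,0,-0.15,90,-50,-200,160]]'; python3 st.py
python3 - <<'E'
from h import *
T=wristT();np.save("w2T.npy",T);a=vision.camera("wrist")[:,:,::-1];b=vision.camera("side")[:,:,::-1];c=vision.camera("scene")[:,:,::-1]
cv2.imwrite("pics/w2.png",a)
z=lambda im,u,v:cv2.resize(im[v-60:v+60,u-80:u+80],(400,300),interpolation=cv2.INTER_CUBIC)
cv2.imwrite("pics/fin.png",np.vstack([np.hstack([cv2.resize(a,(400,300)),z(b,290,230)]),np.hstack([z(c,300,220),z(cv2.imread("pics/side0.png"),290,230)])]))
E
```

```text
time_s: 30.32
ee_pos: [0.4138, 0.0081, 0.2929]
orientation: [[-0.739, 0.674, 0.003], [0.674, 0.739, -0.005], [-0.005, -0.002, -1.0]]
ft_force: [0.9, -0.3, -0.2]
gripper_width: 0.0319
grasp_force: 0.0
j [ 38.2   7.6 -48.6 116.    7.   59.   33.8] yaw 137.61 Mz [-0.023 -0.038 -0.04 ] F [ 0.85 -0.28 -0.21]
```

View pics/fin.png

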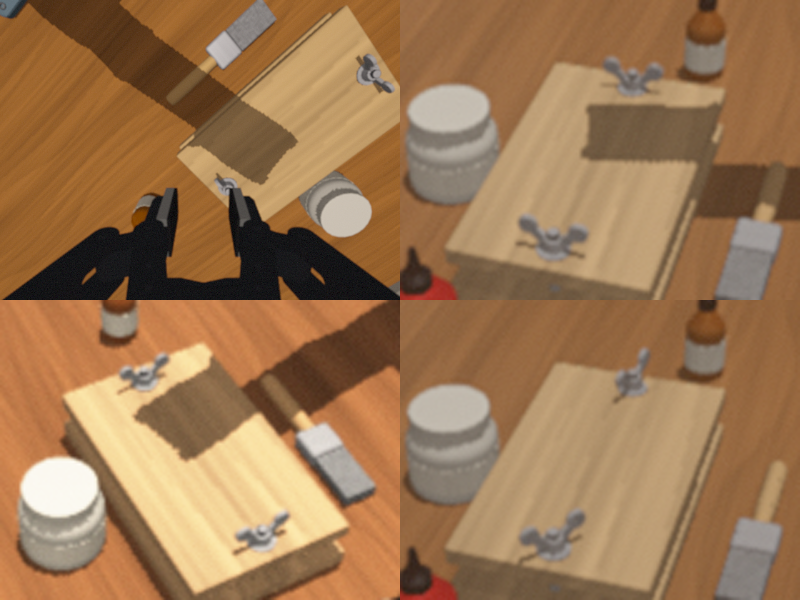

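The final view shows both nuts parallel at the same home heading. The press, tub, small bottle and brush are where they were, and the hand is clear.

```bash
python3 -c "
from plant import r
print(r.job_done())"
```

```text
the job is handed in; nothing more can be done
None
```

Both wing nuts were pushed clockwise until they stopped hard on their washers, with the press and the objects around it apparently undisturbed in the pictures (the glue was not in the final view), and the job was handed in at about 30 s with the hand clear.

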